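# Free the sprung hook of a sample cabinet and open its door

## Robot

A 6-joint arm with a two-finger parallel gripper is mounted at the origin on a cart in front of the work surface, level with it; the furniture and walls round the work are solid. World frame = base frame: x ahead of the robot, y to its left, z up, the work surface at z = 0. Lengths are in mm, angles in rad, forces in N, time in s.
With the tool pointing down it reaches from about 400 to 925 mm from the base axis. Payload 12.5 kg.
Tool frame: the origin (TCP) lies midway between the tips of the shut fingers; the grasp point (between the pads) lies 19 mm behind it (env.pinch_z is the z of the grasp point in the tool frame, in mm); z points along the fingers, y is the line along which they close (so a half turn about z gives the same grasp; the last joint's range is limited). The gripper opens to 95 mm and grips with 3 to 60 N. Pads are 20 mm wide; open, the fingers measure 119 mm over their backs; the gripper's body (75 mm by 180 mm) begins 59 mm behind the grasp point.
Start: joints at [-1.452, 0.491, 1.559, -0, 1.092, -0.106], TCP at [139.342, -609.287, 214.661] pointing down, gripper open.
Joint ranges: [-3.1, 3.1], [-0.84, 2.19], [0.05, 2.79], [-1.13, 4.28], [0.06, 2.93], [-2.69, 2.69]. Speed limits (rad/s): [2.22, 2.22, 2.79, 3.14, 3.14, 3.14].

## Interface

Orientations are given as [roll, pitch, yaw] about the fixed x, y, z axes, in that order (R = Rz(yaw) Ry(pitch) Rx(roll)).
In Python, from cell import env, eyes gives the robot as it stands.
- The arm moves only by the shell command python3 -m inch 'ROWS'. ROWS is JSON, a list of rows, each a list of 3 entries, a list of its own where there are three numbers: the shift along the tool's x, y, z in units of 60 mm (1.0 is 60 mm), then the turn about the tool's z in units of 5 degrees (1.0 is 5 degrees), then the closure, from -1 (fully open) to 1 (shut). In form: [[[tx, ty, tz], turn, claw], ...]. A call has exactly 10 rows; each row shifts and turns the commanded pose from where the row before left it, along the tool's axes as they then stand; what a row does not reach is not made up. A row lasts 1/8 s, in which the tool goes at most 62.5 mm and 10.7 degrees, less where a joint would pass 70% of its speed; a pose out of reach is approached as far as the arm can. A call is refused whole if a number of a shift passes 1 or a number of a turn 1, either way. A call with a gripper value outside its range is refused whole. The fingers move at their own pace and stop on an object; the grip force is fixed at half the most. Time passes only in rows, so rows that do not move let the fingers close, or fill a call up. It gives the time, the measured TCP pose, the force, the opening and the grip force at its end, in the units of the state.
- env.state(): the state, without advancing time (a new reading comes with each control period).
- eyes.read_camera(name): name is "side" or "top" or "wrist"; returns a dict with "pixels" (384x512x3 uint8, red, green, blue), "fx", "fy", "cx", "cy" (pixels), "extrinsics" (4x4, takes a point from world to camera coordinates). Camera axes: x right, y down, z forward; pixel columns grow to the right and rows downward; lengths in mm; the calibration is good to about 2 mm. A picture is of the moment at which its call begins. There is no depth.
- env.job_done(): hands the job in; it is judged then, once.
Trained networks look in a picture, given as the dict that the camera call returned (one of the last four; its "shot" number tells which), for a name from the list of things; names that differ only in an ending like _2 or _b are one class to them, and where a whole thing is asked for, a point or a joint stands for the part that bears it (a point fixed in the world has none). Each returns a list of dicts, best first, with "score" (0 to 1); they miss things now and then, are a little off and sometimes report something else, mostly with a low value. They report only what shows in the picture. A call takes as long as a camera call.
- eyes.boxes_of(name, picture): "centre" ([row, column] in pixels, amid what is visible of it).
- eyes.cut_out(name, picture): "mask" (384x512 bool, what is visible of it) and "centre" ([row, column] in pixels, amid what is visible of it).
- eyes.spot_point(name, picture): "centre" ([row, column] in pixels: a listed point, or the origin of a listed thing).
The state is a dict: "t": time; "joints": joint angles; "qvel": joint speeds; "tau": joint torques, N m; "eef_pos": TCP position; "tcp_rot": TCP orientation; "ft_force": force on the tool from outside, world axes, zero at the start; "moment": the same for the moment, N m; "opening": opening from 0.0 (shut) to 1.0 (fully open); "grip_force": force on a finger pad.
Only numpy, scipy, OpenCV 4.12 (cv2) and the standard library are available. Lean on these libraries where they do the work, as an engineer would, in place of code of your own. Each camera call takes 0.05 s, during which the arm holds its last target. There are 200 camera calls.

## Task

The little sample cabinet's door stands ajar on its safety hook. Reach down through the gap behind the top of the door, press the hook's thumb pad down gently (it is sprung and needs only a light push; do not ram it onto its stop or strain the hook against its strike), draw the door off the hook and swing it wide open, about square to the cabinet. Leave the door standing open, and leave the glassware and the other things around, in and on the cabinet as they are.

Things in the scene. Friction and masses are not known exactly. Their poses are not given: they have to be found in the camera images.
- cabinet: white sheet-metal bench cabinet, 150 deep (x) x 180 wide (y) x 200 mm high, fixed to the bench; origin: centre of its underside; its open front faces its own -x (about towards the robot's right, -y), its flat roof is 200 mm above the bench
- door (a joint): grey upright door, 180 wide x 16 mm thick, top edge level with the roof, hinged at the cabinet's left front edge (its +y side). 0 = closed, grows as its right edge swings out, stop at 1.75 rad. Starts at about 0.25; the hook holds it at about 0.26 and, pressed down, is past the strike at 0.45. No spring, light friction: it stays. Bar handle in front, 45 to 125 mm up, near the right edge
- door_top (a point): point on the door's top edge, mid-thickness (8 mm from either face), straight in front of the latch, 125 mm along the door from the hinge axis; moves with the door. Its x axis is square to the door and points into the cabinet, y along the door towards the hinge, z up
- door_hinge (a point): point on the door's upright hinge axis at the height of the door's top edge; the axis lies in the plane of the door's back face
- gap_top (a point): point in the gap behind the door, level with the door's top edge, 16 mm behind its back face, above the centre of the black thumb pad; moves with the door. Pad: 24 mm across the gap (4 to 28 mm behind the door) x 36 mm along it. The gap is 31 to 33 mm wide. The pad's screwed stem is set to an unknown height: its top is 13 to 30 mm below this point and must be found by feel
- latch_plate (a point): centre of the latch's plate on the door's back, 70 mm below its top. The steel hook slides straight down on it against a spring and moves with the door. The pad takes 3 N to start, then 0.9 N more per mm; the hook is free after 8 mm (10.5 N), a hard stop comes at 12 mm (14 N). Over 25 N on the pad, or between hook and strike, damages the latch. It springs up when let go
- strike: steel bar 10 x 56 x 18 mm under the cabinet roof, 30 to 40 mm behind the roof's front edge, fixed to the cabinet; the hook's upturned barb catches behind it. Its origin lies on the door's hinge axis, at bench level (not at the bar)
- flask: 100 ml conical glass flask, 63 x 105 mm, standing inside the cabinet; origin: centre of its base; leave alone
- beaker_in: 100 ml glass beaker, 51 x 72 mm, standing inside the cabinet; origin: centre of its base; leave alone
- stopper: rubber stopper 25 x 24 mm standing on the rear of the cabinet's roof, near its hinge side; origin: centre of its base; leave alone
- beaker_out: 100 ml glass beaker, 53 x 72 mm, on the bench to the right, in front of the rows of beakers; origin: centre of its base; leave alone
- tube: capped sample tube 25 x 68 mm standing on the bench to the right, in front of the rows of beakers; origin: centre of its base; leave alone

How it is judged (in metres and radians):
On the way, in this order (a step that is already met when the one before it is completed fails the run):
1. the hook is held down by the robot while the door still stands in the hook's reach (contact force between anything else and thumb_pad_c0 above 5 N and value of joint door below 0.31 rad), for 0.1 s.
2. the door is off the hook (value of joint door above 0.52 rad), for 0.1 s.
At the end, for the whole second after the job is handed in: the door stands at rest, let go, swung open by at least 1.2 rad (about 70 degrees) (value of joint door above 1.2 rad and velocity of joint door between -0.05 and 0.05 rad/s); the robot touches nothing.
It fails at once if the thumb pad is pushed with more than 25 N (contact force between anything else and thumb_pad_c0 above 25 N).
It fails at once if the hook is strained against its strike with more than 25 N (contact force between latch_c1 and strike above 25 N).
It fails at once if a flask, beaker, stopper or tube is moved by more than 20 mm or tipped (distance of any of flask, beaker_in, stopper, beaker_out, tube from where it was at the start of the episode above 0.02 m or angle between any of flask, beaker_in, stopper, beaker_out, tube's own z axis and vertical above 0.35 rad).
It also fails if it takes over 38 s, if anything falls off the work surface, if the arm or the gripper's body presses on something with over 40 N, if the wrist force passes 120 N, or if a joint passes its speed limit or range.

## Working session

There is one attempt and no reset: what is moved stays moved. The work goes in short steps, Python scripts to look and compute and a shell command to move; the robot and the scene stay as the last step left them, time stands still between calls to the robot, and variables do not carry over. Pictures are saved under pics/ and viewed, at most 10 in all, crops included, and the job is handed in when it is done.

```bash
mkdir -p pics; ls; cat > h.py <<'E'
import numpy as np, cv2
from cell import env, eyes
def ray(p,rc):
    E=np.array(p["extrinsics"]);R,t=E[:3,:3],E[:3,3]
    d=R.T@np.array([(rc[1]-p["cx"])/p["fx"],(rc[0]-p["cy"])/p["fy"],1]);return -R.T@t,d/np.linalg.norm(d)
def onz(p,rc,z):
    o,d=ray(p,rc);return o+d*(z-o[2])/d[2]
def tri(rs):
    A=sum(np.eye(3)-np.outer(d,d) for o,d in rs);b=sum((np.eye(3)-np.outer(d,d))@o for o,d in rs);return np.linalg.solve(A,b)
def proj(p,X):
    c=np.array(p["extrinsics"])@np.append(X,1);return [p["fy"]*c[1]/c[2]+p["cy"],p["fx"]*c[0]/c[2]+p["cx"]]
E
python3 - <<'E'
from h import *
np.set_printoptions(precision=1,suppress=True)
ims=[];P={}
for c in ["side","top","wrist"]:
    p=P[c]=eyes.read_camera(c);ims.append(p["pixels"]);print(c,ray(p,(192,256)))
for n in ["door_top","door_hinge","gap_top","latch_plate","cabinet","strike","flask","beaker_in","stopper","beaker_out","tube"]:
    rs=[]
    for c in P:
        r=eyes.spot_point(n,P[c])[:1]
        if r:
            print(n,c,np.array(r[0]["centre"]),round(r[0]["score"],2),onz(P[c],r[0]["centre"],200),onz(P[c],r[0]["centre"],0))
            if r[0]["score"]>.5: rs.append(ray(P[c],r[0]["centre"]))
    if len(rs)>1: print("  tri",tri(rs))
cv2.imwrite("pics/a.png",np.hstack(ims[:2])[:,:,::-1][:, :] if 0 else cv2.resize(np.hstack(ims[:2])[:,:,::-1],(800,300),interpolation=cv2.INTER_AREA))
cv2.imwrite("pics/w.png",ims[2][:,:,::-1]);cv2.imwrite("pics/t.png",ims[1][:,:,::-1])
s=env.state();print(s["tcp_rot"],s["t"],s["ft_force"])
E
```

```text
pics
side (array([-445.3,  487.8,  935.8]), array([ 0.7, -0.2, -0.6]))
top (array([-115.5,  320.6,  938.4]), array([ 0.6, -0.1, -0.8]))
wrist (array([ 207.4, -593.7,  384.5]), array([-0.2, -0. , -1. ]))
door_top side [163.  198.8] 0.96 [580.4 374.2 200. ] [859.2 343.4  -0. ]
door_top top [164.6 174.6] 0.75 [566.9 368.3 200. ] [751.8 381.2   0. ]
  tri [561.4 371.9 210.1]
door_hinge side [192.  197.2] 0.75 [458.6 397.2 200. ] [704.3 372.6  -0. ]
door_hinge top [203.6 169.5] 0.68 [450.5 391.2 200. ] [603.8 410.3   0. ]
  tri [450.5 394.4 203.7]
gap_top side [163.9 189.9] 0.73 [581.7 398.1 200. ] [860.8 373.7   0. ]
gap_top top [161.6 161.6] 0.78 [583.8 398.8 200. ] [773.2 420.    0. ]
  tri [584.9 398.4 198.2]
latch_plate side [183.4 196.6] 0.97 [493.3 393.4 200. ] [748.5 367.8  -0. ]
latch_plate top [178.6 166.6] 0.67 [526.2 391.4 200. ] [700.1 410.5   0. ]
  tri [566.9 391.2 147.3]
cabinet side [236.9 167.1] 0.68 [317.2 486.2 200. ] [524.4 485.7  -0. ]
cabinet top [227.5 146.9] 0.66 [396.2 445.3 200. ] [534.8 479.1   0. ]
  tri [558.  485.1 -32.8]
flask top [213.8 349. ] 0.64 [337.1   2.2 200. ] [459.7 -84.    0. ]
beaker_in side [192.2 198.4] 0.65 [457.1 394.4 200. ] [702.4 369.1   0. ]
stopper side [192.4 153.9] 0.64 [481.6 501.7 200. ] [733.5 505.5   0. ]
stopper top [201.7 121.9] 0.7 [479.1 497.5 200. ] [640.2 545.4   0. ]
  tri [483.1 500.1 197.1]
beaker_out side [222.7 303.5] 0.56 [290.3 174.7 200. ] [490.2  89.6   0. ]
beaker_out top [213.4 292.3] 0.7 [364.9 125.2 200. ] [495.1  72.3   0. ]
  tri [518.5  70.1 -31.4]
[3.1 0.  0.2] 1.8 [ 0.4 -0.6  1.1]
```

```bash
python3 - <<'E'
import cv2
i=cv2.imread("pics/t.png");cv2.imwrite("pics/t2.png",cv2.resize(i[60:330,60:420],(800,600),interpolation=cv2.INTER_CUBIC))
E
```

```text
(no output)
```

View pics/t2.png

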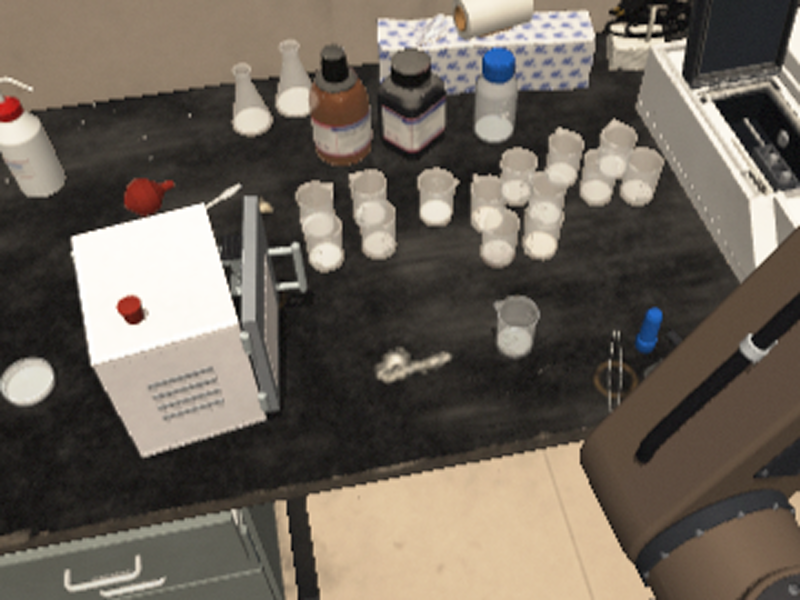

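View pics/a.png

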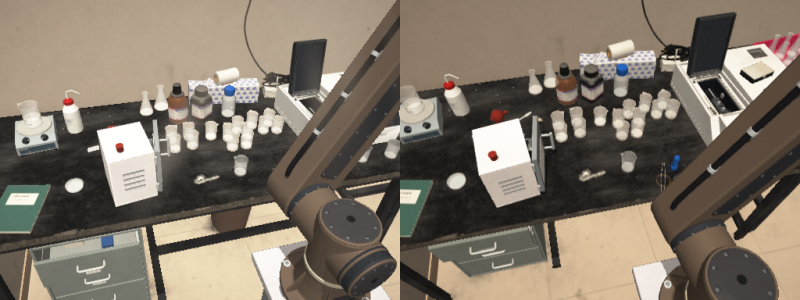

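The pictures show the cabinet at the left with its hinge towards the robot. The door is ajar on the -y side, around column 250 and rows 200-400 of the crop. The latch and gap sit near (235, 270) in the crop. I'll plan a high path to hover over the gap.

```bash
cat > plan.py <<'E'
import sys,json
from h import *
from scipy.spatial.transform import Rotation as Ro
def plan(wps,turns,step=50,R=None,p=None):
    """world waypoints [(xyz,rows)], per-row turns in degrees; prints tool-frame rows in units"""
    s=env.state();R=Ro.from_euler("xyz",s["tcp_rot"]) if R is None else R
    p=np.array(s["eef_pos"]) if p is None else p
    i=0
    for w,n in wps:
        p0=p.copy()
        for k in range(n):
            tgt=p0+(np.array(w)-p0)*(k+1)/n
            d=np.round(R.inv().apply(tgt-p)/60,2);p=p+R.apply(d*60)
            u=turns[i] if i<len(turns) else 0
            R=R*Ro.from_euler("z",u,degrees=True);print([list(map(float,d)),round(u/5,2),1],end=", " if (i+1)%10 else "\n");i+=1
    print("\nend",p,R.as_euler("xyz"));return R,p
E
python3 - <<'E'
from plan import *
print(env.state()["tcp_rot"])
yaw=env.state()["tcp_rot"][2];n=24
plan([((139,-609,340),3),((480,-150,345),12),((584,398,340),13)],[0,0,0]+[-np.degrees(1.44-yaw)/n]*n)
E
```

```text
[3.14149752e+00 9.84632244e-06 2.24773045e-01]
[[-0.0, -0.0, -0.7], 0.0, 1], [[-0.0, -0.0, -0.69], 0.0, 1], [[-0.0, -0.01, -0.7], 0.0, 1], [[0.6, -0.52, -0.01], np.float64(-0.58), 1], [[0.63, -0.48, -0.0], np.float64(-0.58), 1], [[0.65, -0.45, -0.01], np.float64(-0.58), 1], [[0.68, -0.42, -0.01], np.float64(-0.58), 1], [[0.69, -0.38, -0.0], np.float64(-0.58), 1], [[0.72, -0.35, -0.01], np.float64(-0.58), 1], [[0.73, -0.31, -0.01], np.float64(-0.58), 1]
[[0.74, -0.28, -0.01], np.float64(-0.58), 1], [[0.76, -0.23, -0.0], np.float64(-0.58), 1], [[0.77, -0.2, -0.01], np.float64(-0.58), 1], [[0.78, -0.16, -0.01], np.float64(-0.58), 1], [[0.78, -0.12, -0.0], np.float64(-0.58), 1], [[0.61, -0.37, 0.01], np.float64(-0.58), 1], [[0.63, -0.35, 0.0], np.float64(-0.58), 1], [[0.64, -0.31, 0.01], np.float64(-0.58), 1], [[0.66, -0.28, 0.0], np.float64(-0.58), 1], [[0.67, -0.24, 0.01], np.float64(-0.58), 1]
[[0.69, -0.21, 0.01], np.float64(-0.58), 1], [[0.69, -0.17, 0.0], np.float64(-0.58), 1], [[0.7, -0.14, 0.01], np.float64(-0.58), 1], [[0.71, -0.11, 0.01], np.float64(-0.58), 1], [[0.71, -0.06, 0.0], np.float64(-0.58), 1], [[0.71, -0.04, 0.01], np.float64(-0.58), 1], [[0.72, 0.01, 0.0], np.float64(-0.58), 1], [[0.71, 0.04, 0.01], 0.0, 1], 
end [583.97247423 397.8277035  339.9789206 ] [3.14156877e+00 9.26088850e-05 1.44000000e+00]
```

```bash
python3 -m inch '[[[0,0,-0.7],0,1],[[0,0,-0.7],0,1],[[0,0,-0.7],0,1],[[0.6,-0.52,0],-0.58,1],[[0.63,-0.48,0],-0.58,1],[[0.65,-0.45,0],-0.58,1],[[0.68,-0.42,0],-0.58,1],[[0.69,-0.38,0],-0.58,1],[[0.72,-0.35,0],-0.58,1],[[0.73,-0.31,0],-0.58,1]]'; python3 -m inch '[[[0.74,-0.28,0],-0.58,1],[[0.76,-0.23,0],-0.58,1],[[0.77,-0.2,0],-0.58,1],[[0.78,-0.16,0],-0.58,1],[[0.78,-0.12,0],-0.58,1],[[0.61,-0.37,0],-0.58,1],[[0.63,-0.35,0],-0.58,1],[[0.64,-0.31,0],-0.58,1],[[0.66,-0.28,0],-0.58,1],[[0.67,-0.24,0],-0.58,1]]'
```

```text
t: 3.05
eef_pos: [339.1, -340.4, 340.8]
tcp_rot: [3.141, -0.0, 0.581]
ft_force: [-0.2, -0.2, -0.2]
opening: 0.021
grip_force: 0.0
t: 4.3
eef_pos: [520.1, 61.6, 340.8]
tcp_rot: [3.141, -0.0, 1.087]
ft_force: [0.5, -1.2, 0.8]
opening: 0.004
grip_force: 0.0
```

```bash
python3 -m inch '[[[0.69,-0.21,0],-0.58,1],[[0.69,-0.17,0],-0.58,1],[[0.7,-0.14,0],-0.58,1],[[0.71,-0.11,0],-0.58,1],[[0.71,-0.06,0],-0.58,1],[[0.71,-0.04,0],-0.58,1],[[0.72,0.01,0],-0.58,1],[[0.71,0.04,0],0,1],[[0,0,0],0,1],[[0,0,0],0,1]]'
python3 - <<'E'
from h import *
np.set_printoptions(precision=1,suppress=True)
P={c:eyes.read_camera(c) for c in ["wrist","top","side"]}
for n in ["door_top","door_hinge","gap_top"]:
    rs=[]
    for c in P:
        for r in eyes.spot_point(n,P[c])[:1]:
            print(n,c,np.array(r["centre"]),round(r["score"],2),onz(P[c],r["centre"],200))
            if r["score"]>.5: rs.append(ray(P[c],r["centre"]))
    if len(rs)>1: print("  tri",tri(rs))
s=env.state();print(s)
cv2.imwrite("pics/w2.png",P["wrist"]["pixels"][:,:,::-1])
E
```

```text
t: 5.55
eef_pos: [584.2, 396.9, 340.3]
tcp_rot: [-3.141, 0.001, 1.44]
ft_force: [-0.2, 0.2, 0.1]
opening: 0.007
grip_force: 0.0
door_top wrist [206.2 252.5] 0.77 [571.2 373.2 200. ]
door_top side [161.3 197.5] 0.94 [589.  376.4 200. ]
  tri [572.  377.6 212.4]
door_hinge wrist [201.4 145.6] 0.87 [453.7 394.3 200. ]
door_hinge side [191.2 196.4] 0.59 [462.2 398.7 200. ]
  tri [456.1 397.4 205.4]
gap_top wrist [183.3 255.1] 0.87 [577.6 398.8 200. ]
gap_top side [163.4 189.6] 0.67 [584.1 398.6 200. ]
  tri [577.8 399.5 204.4]
{'t': 6.15, 'joints': array([ 0.5,  0.5,  1.1, -0. ,  1.5,  0.6]), 'qvel': array([ 0.,  0., -0.,  0., -0.,  0.]), 'tau': array([ -0.1, -68.8, -30.3,   0.1,  -0. ,  -0. ]), 'eef_pos': array([584.4, 397.1, 340.6]), 'tcp_rot': array([3.1, 0. , 1.4]), 'ft_force': array([-0.5, -0.1,  0.7]), 'moment': array([-0.1, -0.1,  0. ]), 'grip_force': 0.0, 'opening': 0.0019490881513349561}
```

View pics/w2.png

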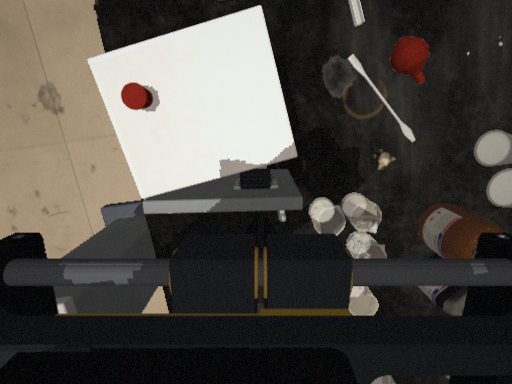

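The wrist view shows the roof front edge running from (143, 198) to (297, 157), and the door's top strip at rows 197-212. The black pad is near (255, 178). I'll zoom in to get exact edges.

```bash
python3 - <<'E'
import cv2
i=cv2.imread("pics/w2.png");cv2.imwrite("pics/w3.png",cv2.resize(i[145:235,125:325],(800,360),interpolation=cv2.INTER_CUBIC))
E
```

```text
(no output)
```

View pics/w3.png

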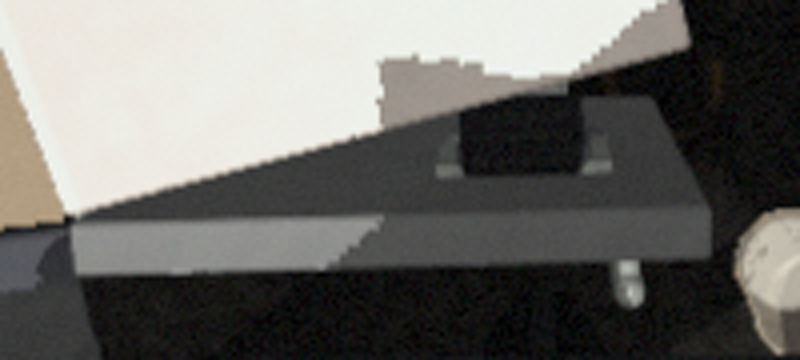

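```bash
python3 - <<'E'
from h import *
np.set_printoptions(precision=1,suppress=True)
p=eyes.read_camera("wrist")
f=lambda x,y,z:onz(p,(145+y/4,125+x/4),z)
q={k:f(*v) for k,v in dict(bl=(75,219,200),br=(709,207,200),fl=(78,276,200),fr=(710,259,200),roofL=(75,216,200),roofR=(690,45,200)).items()}
print(q)
for z in (170,178,187): print(z,[f(a,b,z) for a,b in((460,173),(582,173),(582,96),(460,96))])
d=q["br"]-q["bl"];print(np.linalg.norm(d),np.degrees(np.arctan2(d[1],d[0])))
d=q["fr"]-q["fl"];print(np.linalg.norm(d),np.degrees(np.arctan2(d[1],d[0])))
d=q["roofR"]-q["roofL"];print(np.linalg.norm(d),np.degrees(np.arctan2(d[1],d[0])))
E
```

```text
{'bl': array([452.2, 396.7, 200. ]), 'br': array([627.7, 377.1, 200. ]), 'fl': array([449.1, 380.2, 200. ]), 'fr': array([626.6, 361.9, 200. ]), 'roofL': array([452.4, 397.5, 200. ]), 'roofR': array([626.9, 422.6, 200. ])}
170 [array([557.4, 388.8, 170. ]), array([594., 384., 170.]), array([596.9, 407.4, 170. ]), array([560.9, 412.1, 170. ])]
178 [array([558.3, 390.7, 178. ]), array([594., 386., 178.]), array([596.8, 408.8, 178. ]), array([561.7, 413.4, 178. ])]
187 [array([559.2, 392.7, 187. ]), array([593.9, 388.2, 187. ]), array([596.7, 410.4, 187. ]), array([562.5, 414.9, 187. ])]
176.64073280841228 -6.380808213348621
178.3741969818652 -5.888225923314857
176.32185758232086 8.16483791059019
```

```bash
python3 -m inch '[[[0.02,-0.06,0.4],-0.28,1],[[0,0,0.4],0,1],[[0,0,0.4],0,1],[[0,0,0.4],0,1],[[0,0,0.4],0,1],[[0,0,0.2],0,1],[[0,0,0.1],0,1],[[0,0,0.05],0,1],[[0,0,0.05],0,1],[[0,0,0.05],0,1]]'
```

```text
t: 7.45
eef_pos: [581.1, 398.9, 193.9]
tcp_rot: [3.141, -0.0, 1.464]
ft_force: [0.0, 0.6, -0.4]
opening: 0.004
grip_force: 0.0
```

```bash
python3 -m inch '[[[0,0,0.03],0,1],[[0,0,0.03],0,1],[[0,0,0.03],0,1],[[0,0,0.03],0,1],[[0,0,0.03],0,1],[[0,0,0.02],0,1],[[0,0,0],0,1],[[0,0,0],0,1],[[0,0,0],0,1],[[0,0,0],0,1]]'; python3 -c "
from h import *
print(env.state()['ft_force'])"
```

```text
t: 8.7
eef_pos: [580.9, 398.8, 183.4]
tcp_rot: [3.142, 0.0, 1.464]
ft_force: [0.9, 0.1, -0.3]
opening: 0.007
grip_force: 0.0
[ 0.90581984  0.1393792  -0.25799013]
```

No contact yet, so down another 5 mm.

```bash
python3 -m inch '[[[0,0,0.02],0,1],[[0,0,0.02],0,1],[[0,0,0.02],0,1],[[0,0,0.02],0,1],[[0,0,0],0,1],[[0,0,0],0,1],[[0,0,0],0,1],[[0,0,0],0,1],[[0,0,0],0,1],[[0,0,0],0,1]]'
```

```text
t: 9.95
eef_pos: [580.9, 398.8, 178.6]
tcp_rot: [-3.142, 0.0, 1.464]
ft_force: [0.7, 0.0, -0.5]
opening: 0.002
grip_force: 0.0
```

```bash
python3 -m inch '[[[0,0,0.02],0,1],[[0,0,0.02],0,1],[[0,0,0.02],0,1],[[0,0,0.02],0,1],[[0,0,0],0,1],[[0,0,0],0,1],[[0,0,0],0,1],[[0,0,0],0,1],[[0,0,0],0,1],[[0,0,0],0,1]]'
```

```text
t: 11.2
eef_pos: [581.0, 398.8, 173.8]
tcp_rot: [3.141, -0.0, 1.464]
ft_force: [0.2, -0.2, 4.2]
opening: 0.005
grip_force: 2.3
```

Contact, about 1.5 mm into the pad's travel. Now down 7.2 mm, then check.

```bash
python3 -m inch '[[[0,0,0.02],0,1],[[0,0,0.02],0,1],[[0,0,0.02],0,1],[[0,0,0.02],0,1],[[0,0,0.02],0,1],[[0,0,0.02],0,1],[[0,0,0],0,1],[[0,0,0],0,1],[[0,0,0],0,1],[[0,0,0],0,1]]'
python3 - <<'E'
from h import *
f=[env.state()['ft_force']]
p=eyes.read_camera("wrist");f.append(env.state()['ft_force']);print(f)
E
```

```text
t: 12.45
eef_pos: [581.2, 398.9, 167.5]
tcp_rot: [3.14, -0.001, 1.464]
ft_force: [-0.5, -0.2, 10.6]
opening: 0.003
grip_force: 5.1
[array([-0.45613887, -0.16354396, 10.60765378]), array([ 0.16590661, -1.24604246, 10.17450083])]
```

```bash
python3 -m inch '[[[0,0,0.03],0,1],[[0,0,0],0,1],[[-0.083,0.008,0],0.44,1],[[-0.083,0.008,0],0.44,1],[[-0.083,0.008,0],0.44,1],[[-0.083,0.008,0],0.44,1],[[0,0,0],0,1],[[0,0,0],0,1],[[0,0,0],0,1],[[0,0,0],0,1]]'
```

```text
t: 13.75
eef_pos: [580.1, 379.0, 165.9]
tcp_rot: [3.14, -0.001, 1.31]
ft_force: [0.7, -1.1, 12.2]
opening: 0.004
grip_force: 5.7
```

```bash
python3 -m inch '[[[-0.083,0.008,0],0.44,1],[[-0.083,0.008,0],0.44,1],[[-0.083,0.008,0],0.44,1],[[-0.083,0.008,0],0.44,1],[[-0.083,0.008,0],0.44,1],[[-0.083,0.008,0],0.44,1],[[-0.083,0.008,0],0.44,1],[[0,0,0],0,1],[[0,0,0],0,1],[[0,0,0],0,1]]'
python3 - <<'E'
from h import *
p=eyes.read_camera("top");w=eyes.read_camera("wrist")
cv2.imwrite("pics/b.png",cv2.resize(np.hstack([p["pixels"][60:330,60:420],w["pixels"][:270,76:436]])[:,:,::-1],(800,300)))
E
```

```text
t: 15.0
eef_pos: [570.7, 345.3, 165.9]
tcp_rot: [3.14, -0.002, 1.042]
ft_force: [2.0, -1.3, 11.1]
opening: 0.007
grip_force: 5.7
```

View pics/b.png

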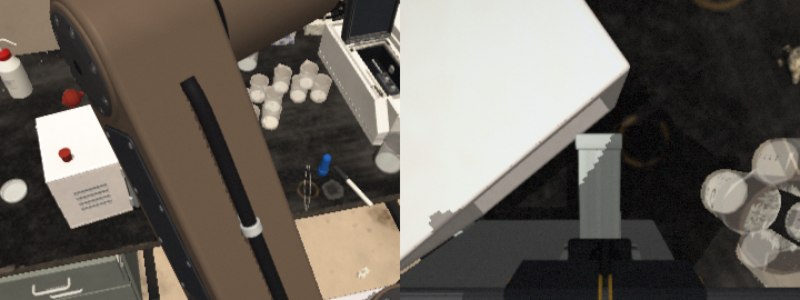

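The top view shows the cabinet undisturbed. The wrist view shows the door swung clear of the roof edge with the hook out. Next I lift off the pad and push the door round from behind.

```bash
python3 -m inch '[[[0,0,-0.13],0,1],[[0,0,-0.13],0,1],[[-0.113,0.01,0],0.6,1],[[-0.113,0.01,0],0.6,1],[[-0.113,0.01,0],0.6,1],[[-0.113,0.01,0],0.6,1],[[-0.113,0.01,0],0.6,1],[[-0.113,0.01,0],0.6,1],[[-0.113,0.01,0],0.6,1],[[-0.113,0.01,0],0.6,1]]' && python3 -m inch '[[[-0.113,0.01,0],0.6,1],[[-0.113,0.01,0],0.6,1],[[-0.113,0.01,0],0.6,1],[[-0.113,0.01,0],0.6,1],[[-0.113,0.01,0],0.6,1],[[-0.113,0.01,0],0.6,1],[[-0.113,0.01,0],0.6,1],[[-0.113,0.01,0],0.6,1],[[-0.08,0.01,0],0.4,1],[[0,0,0],0,1]]'
```

```text
t: 16.35
eef_pos: [538.0, 301.4, 180.0]
tcp_rot: [-3.141, 0.001, 0.621]
ft_force: [0.4, 0.6, 1.0]
opening: 0.006
grip_force: 0.7
t: 17.6
eef_pos: [486.6, 272.5, 180.2]
tcp_rot: [3.141, 0.001, 0.169]
ft_force: [0.3, 0.4, 0.4]
opening: 0.006
grip_force: 0.0
```

```bash
python3 - <<'E'
from h import *
p=eyes.read_camera("side");w=eyes.read_camera("wrist")
cv2.imwrite("pics/c.png",cv2.resize(np.hstack([p["pixels"],w["pixels"]])[:,:,::-1],(800,300)))
E
```

```text
(no output)
```

View pics/c.png

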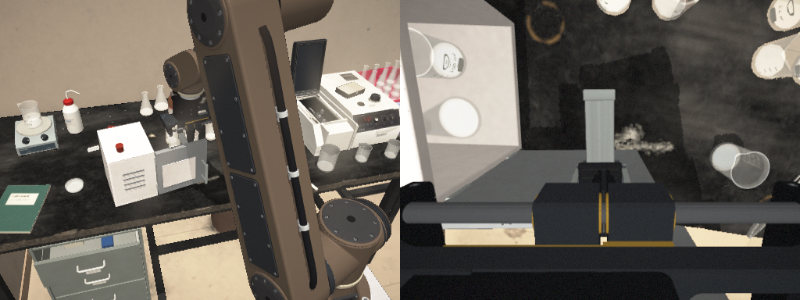

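The side view shows the door swung about square to the cabinet, and the glass inside is standing. I'll ease off the door, then rise.

```bash
python3 -m inch '[[[0.03,0,-0.02],0,1],[[0.03,0,-0.1],0,1],[[0,0,-0.2],0,1],[[0,0,-0.4],0,1],[[0,0,-0.5],0,1],[[0,0,-0.5],0,1],[[0,0,-0.5],0,1],[[0,0,-0.3],0,1],[[0,0,0],0,1],[[0,0,0],0,1]]'
python3 - <<'E'
from h import *
np.set_printoptions(precision=1,suppress=True)
p=eyes.read_camera("side");w=eyes.read_camera("wrist")
a=[]
for n in ["door_top","door_hinge"]:
    for r in eyes.spot_point(n,w)[:1]:print(n,r["score"],onz(w,r["centre"],200));a.append(onz(w,r["centre"],200))
if len(a)==2:d=a[0]-a[1];print("door",np.radians(8.2)-np.arctan2(d[1],d[0])-8/125)
cv2.imwrite("pics/d.png",cv2.resize(np.hstack([p["pixels"],w["pixels"]])[:,:,::-1],(800,300)))
E
```

```text
t: 18.95
eef_pos: [490.3, 273.1, 331.1]
tcp_rot: [3.141, 0.001, 0.169]
ft_force: [-0.2, 0.2, -0.6]
opening: 0.004
grip_force: 0.0
door_top 0.72 [464.3 272.  200. ]
door_hinge 0.74 [449.8 395.8 200. ]
door 1.533580272120115
```

View pics/d.png

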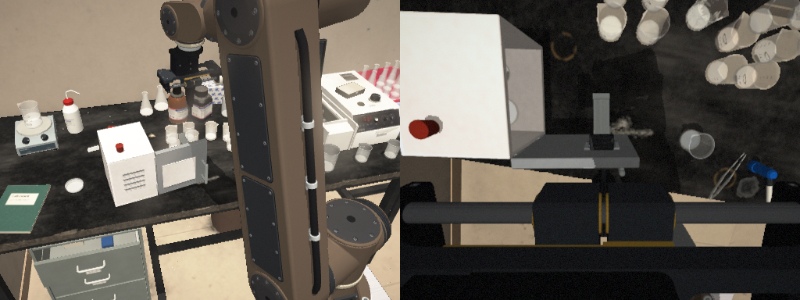

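The door stands at about 1.53 rad, the robot is clear, and everything else is in place.

```bash
python3 -c "
from cell import env
print(env.job_done())"
```

```text
the job is handed in; nothing more can be done
None
```

I handed the job in: the hook was pressed with about 12 N and the door drawn off it and left standing open at about 1.53 rad, with the arm clear and no glassware seen moved; no verdict came back.

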